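# Press a flask into the touch mixer and hold it running

### The arm

A 6-joint arm with a two-finger parallel gripper is mounted at the origin on the work surface. World frame = base frame: x ahead of the robot, y to its left, z up, the work surface at z = 0. Lengths are in m, angles in rad, forces in N, time in s.
With the tool pointing down it reaches from about 0.325 to 0.775 m from the base axis. Payload 9.3 kg.
Tool frame: the origin (TCP) lies midway between the tips of the shut fingers; the grasp point (between the pads) lies 19 mm behind it; z points along the fingers, y is the line along which they close (so a half turn about z gives the same grasp; the last joint's range is limited). The gripper opens to 85 mm and grips with 20 to 120 N. Pads are 22 mm wide; open, the fingers measure 114 mm over their backs; the gripper's body (76 mm by 85 mm) begins 54 mm behind the grasp point. The pads swing forward as they close: fully open they stand 13 mm farther back than shut.
Start: joints at [1.057, 0.259, 0.021, 1.334, 0, 1.418], TCP at [0.194, 0.515, 0.231] pointing down, gripper open.
Joint ranges: [-3.04, 3.04], [-0.91, 1.82], [-1.04, 1.36], [-1.92, 1.95], [-1.52, 1.45], [-3.14, 3.14]. Speed limits (rad/s): [2.22, 2.22, 2.79, 3.14, 3.14, 3.14].

### API

Orientations are given as a 3x3 rotation matrix whose columns are the frame's x, y, z axes.
In Python, from workcell import ctrl gives the robot as it stands. The module is installed in compiled form; this text tells all that it offers.
- The arm moves only by the shell command python3 -m inch 'ROWS'. ROWS is JSON, a list of rows, each an object with "jaw": the opening, from 0 (shut) to 1 (fully open); "offset": the shift along the world's x, y, z in cm, a list of three; "rot": the turn, a rotation vector about the world's x, y, z in rad, a list of three. A call has 1 to 20 rows; each row is the pose to reach, as a shift and turn from the pose commanded when the call began; what a row does not reach only later rows make up. A row lasts 1/10 s, in which the tool goes at most 50 mm and 8.59 degrees, less where a joint would pass 70% of its speed; a pose out of reach is approached as far as the arm can. A call with a gripper value outside its range is refused whole. The fingers move at their own pace and stop on an object; the grip force is fixed at half the most. Time passes only in rows, so rows that repeat a pose let the fingers close. It gives the time, the measured TCP pose, the force, the opening and the grip force at its end, in the units of the state.
- ctrl.observe(): the state, without advancing time (a new reading comes with each control period).
- ctrl.grab_frame(name): name is "scene" or "top" or "wrist"; returns (picture, depth): 420x560x3 uint8, blue, green, red; 420x560 float32, m along the optical axis (not along the pixel's ray), 0 where there is no reading.
- ctrl.camera_model(name): a dict with "K" (3x3 intrinsics, pixels), "dist" ([k1, k2, p1, p2, k3] as OpenCV has them; the pictures are not rectified), "R" (3x3) and "t" (3): a world point X has camera coordinates R X + t. Camera axes: x right, y down, z forward; pixel columns grow to the right and rows downward; lengths in m; the calibration is good to about 2 mm. A picture is of the moment at which its call begins: read the wrist's pose just before it. camera_model takes no time and is no camera call; for the wrist camera it gives the pose at the moment of the call.
- ctrl.sign_off(): hands the job in; it is judged then, once.
Trained networks look in the newest picture that a camera, given by its name, has taken for a name from the list of things; names that differ only in an ending like _2 or _b are one class to them, and where a whole thing is asked for, a point or a joint stands for the part that bears it (a point fixed in the world has none). Each returns a list of dicts, best first, with "p" (0 to 1); they miss things now and then, are a little off and sometimes report something else, mostly with a low value. They report only what shows in the picture. A call takes as long as a camera call. They do not tell look-alikes from the thing itself.
- ctrl.regions_of(target, camera): "region" (420x560 bool, what is visible of it) and "at" ([row, column] in pixels, amid what is visible of it).
- ctrl.mark_of(target, camera): "at" ([row, column] in pixels: a listed point, or the origin of a listed thing).
The state is a dict: "t": time; "joint_positions": joint angles; "dq": joint speeds; "joint_torque": joint torques, N m; "tool_pos": TCP position; "eef_rot": TCP orientation; "ft_force": force on the tool from outside, world axes, zero at the start; "moment": the same for the moment, N m; "opening": finger opening in m; "grip_force": force on a finger pad.
Only numpy, scipy, OpenCV 4.12 (cv2) and the standard library are available. Lean on these libraries where they do the work, as an engineer would, in place of code of your own. Each camera call takes 0.05 s, during which the arm holds its last target. There are 200 camera calls.

### The job

First fold the mixer's clear splash guard up about its hinge until it stands upright. Then pick up the amber flask with the red stopper, stand it upright in the red sprung ring cradle of the mixer and push it gently down until the ring has sunk about 12 mm against its spring, and finish while still holding it pressed down there; leave the green flask, the tube rack and the white bottle where they are.

Things in the scene. Friction and masses are not known exactly. Their poses are not given: they have to be found in the camera images.
- mixer: touch mixer, a white box housing 200 (x) x 170 (y) x 70 mm high, fixed to the bench; origin at the centre of its underside, own x axis pointing away from its blue control front towards the guard's hinge, z up. It carries the red ring cradle (ring centre 25 mm to -x of the housing's centre) and the splash guard (hinge 75 mm to +x)
- cradle (a joint): how far the red ring cradle has sunk (m): 0 at the top, 0.018 at its bottom stop. A spring pushes it up; it carries the flask's weight without sinking; beyond that 2 to 3 N starts it moving and each further mm takes 0.5 N (8 to 9 N of push at 12 mm, about 11 N at the stop)
- cradle_seat (a point): centre of the red ring's top edge, 110 mm above the bench when up, sinks with the ring; axes as the mixer's. The ring has an outer diameter of 76 mm, a hole of 48 mm open to below, and is 14 mm high. A flask seated upright in it has the centre of its underside on the ring's axis, about 5 mm below this point
- guard (a joint): angle of the splash guard (rad): 0 lies flat forward over the mixer, pi/2 stands upright, stop at 2.2 (leaning back, away from the cradle). Starts between 0.8 and 1.15. Stiff hinge: it stays where it is left; turning takes 0.15 to 0.25 N m. Pushed on its bar it should be followed along its arc: a grippy finger pushing dead level on the bar can jam while the angle is still small
- guard_hinge (a point): middle of the guard's hinge line, fixed on the mixer, 84 mm above the bench, 75 mm to +x of the mixer's centre and 100 mm from the cradle's axis; axes as the mixer's, the hinge runs along y
- guard_edge (a point): middle of the guard's free edge, an orange bar of 10 mm diameter and 134 mm long, parallel to the hinge and 130 mm from it. The guard is a clear sheet 130 x 130 mm, 5 mm thick, with orange side rims. The origin's x axis points from the bar to the hinge
- flask: the flask to use: loose, amber glass with a red stopper, about 110 to 225 g; origin at the centre of its flat foot (36 mm diameter), z up through the neck. Round bulb of 68 mm diameter centred 29 mm up; straight neck of 26 mm diameter from 60 to 111 mm up (a 31 mm lip to 116 mm is only for looks), stopper of 24 mm diameter with its top at 129 mm
- other_flask: same flask in green glass with a blue stopper, standing loose on the bench; to be left alone
- tube_rack: blue rack of capped tubes, 60 (x) x 150 (y) x 96 mm high, loose, origin at the centre of its underside; to be left alone
- reagent: white plastic bottle, 68 mm diameter, 130 mm high, loose, origin at the centre of its underside; to be left alone
There are look-alikes about, which are no part of the job. Several things look just like the flask: the one meant starts farthest from the robot's base.

How it is judged:
By the outcome, as a careful person would: the job done as asked, in the order asked, and still so for the second after the job is handed in, while the arm keeps its last pose, push and grip.
It also fails if it takes over 54 s, if anything falls off the work surface, if the arm or the gripper's body presses on something with over 40 N, if the wrist force passes 120 N, or if a joint passes its speed limit or range.

## Working session

There is one attempt and no reset: what is moved stays moved. The work goes in short steps, Python scripts to look and compute and a shell command to move; the robot and the scene stay as the last step left them, time stands still between calls to the robot, and variables do not carry over. Pictures are saved under pics/ and viewed, at most 10 in all, crops included, and the job is handed in when it is done.

```bash
mkdir -p pics
cat > h.py <<'E'
import numpy as np, cv2
from workcell import ctrl
def pix2world(cam, rc, d, M=None):
    M=M or ctrl.camera_model(cam)
    K=np.array(M["K"],float);D=np.array(M["dist"],float);R=np.array(M["R"]);t=np.array(M["t"])
    p=cv2.undistortPoints(np.array([[[rc[1],rc[0]]]],float),K,D)[0,0]
    return R.T@(np.array([p[0],p[1],1])*d-t)
def ray(cam, rc, z, M=None):
    a=pix2world(cam,rc,0.0,M); b=pix2world(cam,rc,1.0,M)
    return a+(b-a)*(z-a[2])/(b[2]-a[2])
def cloud(cam,depth,mask,M=None):
    M=M or ctrl.camera_model(cam)
    K=np.array(M["K"],float);D=np.array(M["dist"],float);R=np.array(M["R"]);t=np.array(M["t"])
    v,u=np.nonzero(mask&(depth>0))
    p=cv2.undistortPoints(np.stack([u,v],1).astype(float)[:,None],K,D)[:,0]
    return (np.c_[p,np.ones(len(p))]*depth[v,u][:,None]-t)@R
E
python3 - <<'E'
from h import *
np.set_printoptions(precision=3,suppress=True)
for c in ("scene","top"):
    im,d=ctrl.grab_frame(c); cv2.imwrite(f"pics/{c}0.png",im); np.save(c+"d.npy",d)
    for n in ("flask","other_flask"):
        for r in ctrl.regions_of(n,c):
            P=cloud(c,d,r["region"]); print(c,n,round(r["p"],2),r["at"],np.median(P,0) if len(P) else None,P[:,2].max() if len(P) else None)
    for n in ("mixer","cradle_seat","guard_hinge","guard_edge","flask","tube_rack","reagent"):
        for r in ctrl.mark_of(n,c):
            z={"cradle_seat":.11,"guard_hinge":.084}.get(n,0.0)
            print(c,n,round(r["p"],2),np.array(r["at"]),ray(c,r["at"],z))
s=ctrl.observe();print(s["t"],s["tool_pos"],s["eef_rot"],s["ft_force"])
E
```

```text
scene flask 0.95 [227.1, 151.4] [ 0.489 -0.28   0.054] 0.13327755356771037
scene flask 0.91 [169.3, 143.9] [ 0.267 -0.312  0.055] 0.13520999117067023
scene flask 0.68 [198.8, 231.2] [ 0.432 -0.069  0.053] 0.132359939933418
scene other_flask 0.92 [229.1, 196.0] [ 0.521 -0.178  0.055] 0.1326775915612724
scene other_flask 0.55 [193.8, 414.7] [0.483 0.452 0.054] 0.10249131777111194
scene mixer 0.73 [238.8 319.6] [0.565 0.158 0.   ]
scene cradle_seat 0.2 [315.9 181.2] [ 0.788 -0.212  0.11 ]
scene guard_hinge 0.6 [198.2 410.2] [0.529 0.413 0.084]
scene guard_edge 0.78 [198.2 321.4] [0.423 0.196 0.   ]
scene flask 0.82 [207.1 234.7] [ 0.415 -0.061  0.   ]
scene flask 0.82 [178.5 144.7] [ 0.26  -0.318  0.   ]
scene flask 0.55 [233.6 155. ] [ 0.473 -0.289  0.   ]
scene tube_rack 0.63 [201.8 409. ] [0.479 0.448 0.   ]
scene reagent 0.74 [316.5 181.4] [ 0.734 -0.226  0.   ]
top flask 0.86 [226.4, 418.2] [ 0.473 -0.272  0.057] 0.13400364300236528
top flask 0.77 [315.4, 432.7] [ 0.26  -0.303  0.057] 0.13293314362062447
top flask 0.59 [250.7, 334.1] [ 0.419 -0.062  0.055] 0.1337313739317377
top flask 0.48 [174.2, 238.7] [0.604 0.151 0.151] 0.20006962329320588
top other_flask 0.86 [213.7, 373.3] [ 0.503 -0.17   0.056] 0.13283284331658474
top mixer 0.8 [196.4 242. ] [0.573 0.164 0.   ]
top cradle_seat 0.65 [200.7 243.4] [0.545 0.149 0.11 ]
top cradle_seat 0.25 [228.3 411.8] [ 0.469 -0.244  0.11 ]
top guard_hinge 0.78 [159.4 241.4] [0.651 0.155 0.084]
top guard_edge 0.73 [184.8 237.2] [0.604 0.176 0.   ]
top flask 0.87 [250.  331.6] [ 0.425 -0.067  0.   ]
top flask 0.73 [312.3 426.1] [ 0.255 -0.307  0.   ]
top flask 0.56 [229.2 408.7] [ 0.473 -0.273  0.   ]
top tube_rack 0.66 [240.4 135.1] [0.464 0.45  0.   ]
top reagent 0.9 [135.8 390.6] [ 0.728 -0.242  0.   ]
top reagent 0.53 [242.3 133.4] [0.459 0.454 0.   ]
1.0 [0.194 0.515 0.231] [[-0.936  0.353  0.   ]
 [ 0.353  0.936  0.   ]
 [ 0.     0.    -1.   ]] [-0.403  0.163  0.233]
```

View pics/scene0.png

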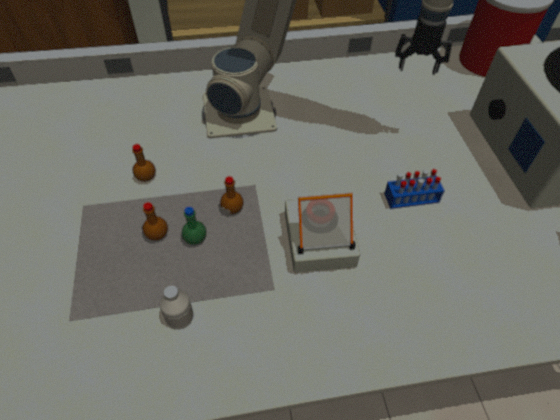

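View pics/top0.png

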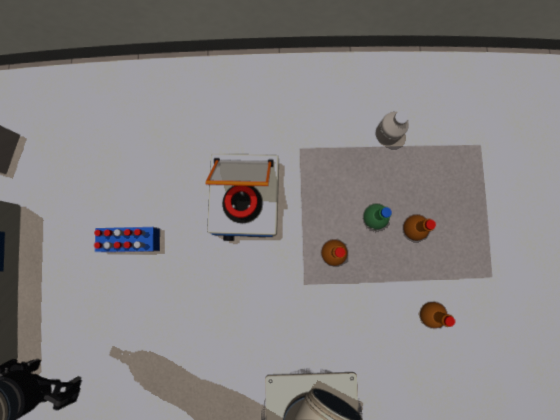

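The scene view shows three amber flasks at (227,151), (169,144) and (199,231), and the mixer at (235,320) with its guard leaning toward the robot. The flask to use is the amber one at top-view (226,418), the farthest from the base. Next I fit the ring, the bar and the flask.

Run:
```python
from h import *
np.set_printoptions(precision=4,suppress=True)
im=cv2.imread("pics/top0.png");d=np.load("topd.npy")
h=cv2.cvtColor(im,cv2.COLOR_BGR2HSV)
H,S,V=cv2.split(h)
box=np.zeros(H.shape,bool);box[140:250,195:290]=1
org=box&(H>=6)&(H<=18)&(S>150)&(V>100)
red=box&((H<5)|(H>174))&(S>150)&(V>80)
P=cloud("top",d,org);print("orange",len(P),P.min(0),P.max(0))
b=P[P[:,2]>P[:,2].max()-.02];c=b.mean(0);u=np.linalg.svd(b-c)[2][0];s=(b-c)@u
print("bar",c,u,c+u*(s.min()+s.max())/2,np.ptp(s))
Q=cloud("top",d,red);print("ring z",np.median(Q[:,2]),Q[:,2].min(),Q[:,2].max())
v,uu=np.nonzero(red); cs,_=cv2.findContours(red.astype(np.uint8),cv2.RETR_EXTERNAL,cv2.CHAIN_APPROX_NONE)
m=max(cs,key=cv2.contourArea);(x,y),(a,bb),an=cv2.fitEllipse(m);print("ell",x,y,a,bb,ray("top",(y,x),.108))
Q=Q[abs(Q[:,2]-.108)<.01];print(Q.min(0),Q.max(0),(Q.min(0)+Q.max(0))/2)
# housing top
W=box&(S<60)&(V>140);P=cloud("top",d,W);P=P[abs(P[:,2]-.07)<.008]
print("house",cv2.minAreaRect(P[:,:2].astype(np.float32)*1000))
# flask
for (r,cc) in ((226,418),(250,334),(315,433)):
    w=np.zeros(H.shape,bool);w[r-20:r+20,cc-25:cc+25]=1
    st=w&((H<5)|(H>174))&(S>150)&(V>80)
    P=cloud("top",d,st);T=P[P[:,2]>.124]
    v,u2=np.nonzero(st);print("stopper",T.mean(0),(T.min(0)+T.max(0))/2,len(T),ray("top",(v.mean(),u2.mean()),.125))
M=ctrl.camera_model("top");print(-np.array(M["R"]).T@M["t"])
```

```text
orange 348 [ 0.5649  0.0845 -0.0016] [0.6468 0.2516 0.2001]
bar [0.5722 0.1531 0.196 ] [-0.0588 -0.9983 -0.005 ] [0.5722 0.154  0.196 ] 0.13200863581933273
ring z 0.11084520826244962 0.06871569921287728 0.11537411271027866
ell 240.3092041015625 201.03494262695312 30.60755157470703 31.557064056396484 [0.5449 0.1567 0.108 ]
[0.5091 0.1194 0.1016] [0.581  0.1925 0.1154] [0.545  0.156  0.1085]
house ((572.3306884765625, 155.09664916992188), (169.0504608154297, 199.47463989257812), 86.64183044433594)
stopper [ 0.4759 -0.2813  0.1299] [ 0.4769 -0.2819  0.1294] 74 [ 0.4762 -0.2831  0.125 ]
stopper [ 0.4193 -0.0681  0.1298] [ 0.419 -0.068  0.13 ] 72 [ 0.4193 -0.0687  0.125 ]
stopper [ 0.2548 -0.3123  0.1301] [ 0.2551 -0.312   0.1288] 76 [ 0.254  -0.3145  0.125 ]
[0.4176 0.0607 0.991 ]
```

```bash
python3 -m inch '[{"jaw":0,"offset":[5,-5,0],"rot":[0,0,0.1]},{"jaw":0,"offset":[10,-10,0],"rot":[0,0,0.2]},{"jaw":0,"offset":[14,-14,0],"rot":[0,0,0.3]},{"jaw":0,"offset":[18,-18,0],"rot":[0,0,0.3]},{"jaw":0,"offset":[22,-22.5,0],"rot":[0,0,0.3]},{"jaw":0,"offset":[26,-27,0],"rot":[0,0,0.3]},{"jaw":0,"offset":[29,-31,0],"rot":[0,0,0.3]},{"jaw":0,"offset":[32,-34,0],"rot":[0,0,0.3]},{"jaw":0,"offset":[33.5,-36,0],"rot":[0,0,0.3]},{"jaw":0,"offset":[33.5,-36,0],"rot":[0,0,0.3]},{"jaw":0,"offset":[33.5,-36,-3],"rot":[0,0,0.3]},{"jaw":0,"offset":[33.5,-36,-6],"rot":[0,0,0.3]},{"jaw":0,"offset":[33.5,-36,-6],"rot":[0,0,0.3]},{"jaw":0,"offset":[33.5,-36,-6],"rot":[0,0,0.3]}]'
```

```text
t: 2.4
tool_pos: [0.5291, 0.1546, 0.1718]
eef_rot: [[-0.998, 0.061, -0.001], [0.061, 0.998, -0.0], [0.001, -0.0, -1.0]]
ft_force: [-0.3, 0.2, 0.6]
opening: -0.0005
grip_force: 0.0
```

```bash
python3 -m inch '[{"jaw":0,"offset":[1.2,-0.1,0],"rot":[0,0,0]},{"jaw":0,"offset":[2,-0.1,0],"rot":[0,0,0]},{"jaw":0,"offset":[2.5,-0.15,0],"rot":[0,0,0]},{"jaw":0,"offset":[3,-0.2,0.3],"rot":[0,0,0]},{"jaw":0,"offset":[3.5,-0.2,0.6],"rot":[0,0,0]},{"jaw":0,"offset":[4.1,-0.25,0.8],"rot":[0,0,0]},{"jaw":0,"offset":[4.7,-0.3,1.1],"rot":[0,0,0]},{"jaw":0,"offset":[5.3,-0.3,1.3],"rot":[0,0,0]},{"jaw":0,"offset":[5.9,-0.35,1.5],"rot":[0,0,0]},{"jaw":0,"offset":[6.5,-0.4,1.7],"rot":[0,0,0]},{"jaw":0,"offset":[6.5,-0.4,1.7],"rot":[0,0,0]}]'
python3 - <<'E'
from h import *
np.set_printoptions(precision=4,suppress=True)
im,d=ctrl.grab_frame("scene");cv2.imwrite("pics/s1.png",cv2.resize(im[140:300,240:400],None,fx=3.5,fy=3.5))
h=cv2.cvtColor(im,cv2.COLOR_BGR2HSV);H,S,V=cv2.split(h)
box=np.zeros(H.shape,bool);box[150:280,270:380]=1
org=box&(H>=6)&(H<=18)&(S>150)&(V>80)
P=cloud("scene",d,org);b=P[P[:,2]>np.percentile(P[:,2],98)-.012]
hx=np.array([.6448,.1505]);ax=np.array([.998,-.0588])
for q in (P,b):
    x=(q[:,:2]-hx)@ax;z=q[:,2]-.084;print(len(q),np.median(x),np.median(z))
x=(P[:,:2]-hx)@ax;z=P[:,2]-.084;k=np.hypot(x,z)>.06;print("theta",np.median(np.arctan2(z[k],-x[k])))
for r in ctrl.mark_of("guard_edge","scene"): print(r["p"],r["at"])
E
```

```text
t: 3.5
tool_pos: [0.5953, 0.1504, 0.1883]
eef_rot: [[-0.998, 0.061, 0.001], [0.061, 0.998, -0.0], [-0.001, -0.0, -1.0]]
ft_force: [-0.6, 0.6, -0.6]
opening: -0.0002
grip_force: 0.0
346 -0.028408049799466525 0.1265048262047577
196 -0.03043267393527991 0.12907940354421418
theta 1.3418095981402602
0.63 [205.3, 327.2]
```

View pics/s1.png

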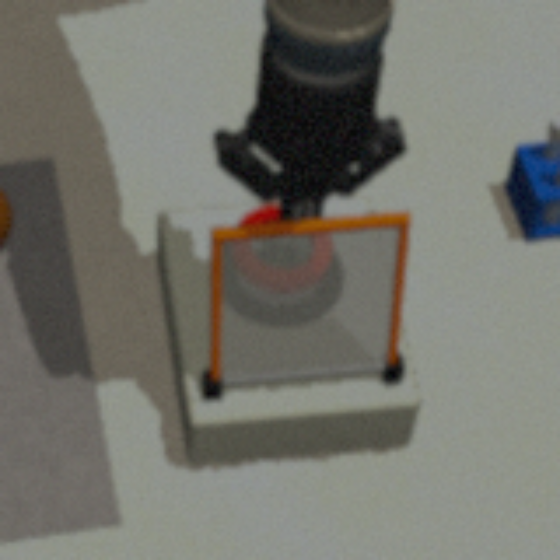

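The crop shows the guard partly raised, with the finger behind the orange bar at crop (310,222). The angle is about 1.32, so I push on to upright.

```bash
python3 -m inch '[{"jaw":0,"offset":[0.6,0,0.15],"rot":[0,0,0]},{"jaw":0,"offset":[1.2,-0.05,0.3],"rot":[0,0,0]},{"jaw":0,"offset":[1.8,-0.1,0.4],"rot":[0,0,0]},{"jaw":0,"offset":[2.4,-0.1,0.45],"rot":[0,0,0]},{"jaw":0,"offset":[3,-0.15,0.5],"rot":[0,0,0]},{"jaw":0,"offset":[3.4,-0.2,0.5],"rot":[0,0,0]},{"jaw":0,"offset":[3.4,-0.2,0.5],"rot":[0,0,0]}]'
cat > g.py <<'E'
from h import *
np.set_printoptions(precision=4,suppress=True)
for c in ("scene","top"):
    im,d=ctrl.grab_frame(c);cv2.imwrite(f"pics/{c}_g.png",im)
    h=cv2.cvtColor(im,cv2.COLOR_BGR2HSV);H,S,V=cv2.split(h)
    box=np.zeros(H.shape,bool)
    if c=="scene": box[150:280,270:380]=1
    else: box[120:250,195:290]=1
    org=box&(H>=6)&(H<=18)&(S>150)&(V>80)
    P=cloud(c,d,org)
    hx=np.array([.6448,.1505]);ax=np.array([.998,-.0588])
    x=(P[:,:2]-hx)@ax;z=P[:,2]-.084;k=(np.hypot(x,z)>.05)&(np.hypot(x,z)<.15)
    kb=k&(z>.12);print(c,"bar x",np.median(x[kb]),"z",z[kb].max(),"theta",np.median(np.arctan2(z[k],-x[k])),np.sum(k))
E
python3 g.py
```

```text
t: 4.3
tool_pos: [0.6289, 0.1485, 0.193]
eef_rot: [[-0.998, 0.061, 0.0], [0.061, 0.998, 0.0], [-0.0, 0.0, -1.0]]
ft_force: [-0.4, -0.8, 0.0]
opening: 0.0001
grip_force: 0.0
scene bar x 0.0029528500088144873 z 0.1378879654892161 theta 1.5985402649219627 303
top bar x -0.0019627015082406205 z 0.13634565527681103 theta 1.5563472780981151 9
```

Guard angle is about 1.57. I retract and go over the flask.

```bash
python3 -m inch '[{"jaw":0,"offset":[-2,0,0],"rot":[0,0,0]},{"jaw":0.1,"offset":[-5,0.2,0.5],"rot":[0,0,0]},{"jaw":0.3,"offset":[-7,0,4],"rot":[0,0,0]},{"jaw":0.6,"offset":[-8,-4,6.5],"rot":[0,0,0]},{"jaw":0.6,"offset":[-9,-8.5,7],"rot":[0,0,0]},{"jaw":0.6,"offset":[-10,-13,7],"rot":[0,0,0]},{"jaw":0.6,"offset":[-11,-17.5,7],"rot":[0,0,0]},{"jaw":0.6,"offset":[-12,-22,7],"rot":[0,0,0]},{"jaw":0.6,"offset":[-13,-26.5,7],"rot":[0,0,0]},{"jaw":0.6,"offset":[-14,-31,7],"rot":[0,0,0]},{"jaw":0.6,"offset":[-15,-35.5,7],"rot":[0,0,0]},{"jaw":0.6,"offset":[-15.3,-40,7],"rot":[0,0,0]},{"jaw":0.6,"offset":[-15.3,-43,6],"rot":[0,0,0]},{"jaw":0.6,"offset":[-15.3,-43,6],"rot":[0,0,0]},{"jaw":0.6,"offset":[-15.3,-43,6],"rot":[0,0,0]}]'
python3 - <<'E'
from h import *
np.set_printoptions(precision=4,suppress=True)
M=ctrl.camera_model("wrist")
im,d=ctrl.grab_frame("wrist");cv2.imwrite("pics/w1.png",im)
print(ctrl.observe()["joint_positions"])
for r in ctrl.regions_of("flask","wrist"):
    P=cloud("wrist",d,r["region"],M);T=P[P[:,2]>.124]
    print(r["p"],r["at"],P[:,2].max(),len(T),T.mean(0) if len(T) else 0,(T.min(0)+T.max(0))/2 if len(T) else 0)
for r in ctrl.mark_of("flask","wrist"): print(r["p"],r["at"],ray("wrist",r["at"],0.,M))
h=cv2.cvtColor(im,cv2.COLOR_BGR2HSV);H,S,V=cv2.split(h)
red=((H<5)|(H>174))&(S>150)&(V>60)
P=cloud("wrist",d,red,M);T=P[(abs(P[:,2]-.13)<.006)&(P[:,1]<-.2)];print("red",len(T),T.mean(0),T.min(0),T.max(0))
E
python3 g.py
```

```text
t: 5.9
tool_pos: [0.4748, -0.2818, 0.2529]
eef_rot: [[-0.998, 0.062, -0.001], [0.062, 0.998, 0.001], [0.001, 0.001, -1.0]]
ft_force: [0.4, 0.8, -0.1]
opening: 0.0511
grip_force: 0.0
[-0.6866  0.257   0.0751  1.389   0.0001 -0.6254]
0.94 [181.0, 284.5] 0.12952772005692548 548 [ 0.4771 -0.2825  0.1275] [ 0.4777 -0.2823  0.1268]
0.74 [118.6, 481.6] 0.12992714142396622 734 [ 0.4208 -0.0701  0.1276] [ 0.4211 -0.0688  0.127 ]
0.62 [0.4, 239.4] 0.03430336373373488 0 0 0
0.4 [274.5, 554.9] 0.036195453498706315 0 0 0
0.88 [119.5, 455.4] [ 0.4218 -0.0689  0.    ]
0.74 [177.1, 281.6] [ 0.479  -0.2837  0.    ]
red 533 [ 0.4772 -0.2826  0.1276] [ 0.4663 -0.2938  0.1241] [ 0.4891 -0.2716  0.1295]
scene bar x 0.003474726698287257 z 0.13867294197421143 theta 1.5991451963669674 301
top bar x -0.001773937396401725 z 0.13838566999291807 theta 1.5577042599074291 256
```

View pics/w1.png

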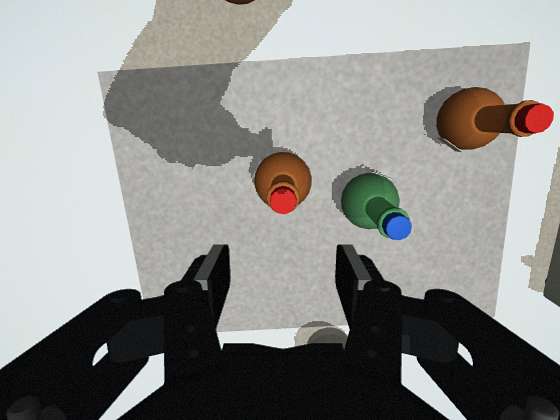

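The wrist view shows the target stopper at pixel (row 200, col 283), between the fingers, with the green flask to its right and clear of them. Descend and grip.

```bash
python3 -m inch '[{"jaw":0.6,"offset":[0.3,-0.1,-3],"rot":[0,0,0]},{"jaw":0.6,"offset":[0.3,-0.1,-7],"rot":[0,0,0]},{"jaw":0.6,"offset":[0.3,-0.1,-11],"rot":[0,0,0]},{"jaw":0.6,"offset":[0.3,-0.1,-14],"rot":[0,0,0]},{"jaw":0.6,"offset":[0.3,-0.1,-16.5],"rot":[0,0,0]},{"jaw":0.6,"offset":[0.3,-0.1,-18],"rot":[0,0,0]},{"jaw":0.6,"offset":[0.3,-0.1,-18],"rot":[0,0,0]},{"jaw":0.2,"offset":[0.3,-0.1,-18],"rot":[0,0,0]},{"jaw":0.1,"offset":[0.3,-0.1,-18],"rot":[0,0,0]},{"jaw":0,"offset":[0.3,-0.1,-18],"rot":[0,0,0]},{"jaw":0,"offset":[0.3,-0.1,-18],"rot":[0,0,0]},{"jaw":0,"offset":[0.3,-0.1,-18],"rot":[0,0,0]},{"jaw":0,"offset":[0.3,-0.1,-18],"rot":[0,0,0]},{"jaw":0,"offset":[0.3,-0.1,-18],"rot":[0,0,0]}]'
```

```text
t: 7.55
tool_pos: [0.4788, -0.2826, 0.0747]
eef_rot: [[-0.998, 0.061, 0.002], [0.061, 0.998, -0.001], [-0.002, -0.001, -1.0]]
ft_force: [0.8, 1.8, 7.1]
opening: 0.0247
grip_force: 58.7
```

```bash
python3 -m inch '[{"jaw":0,"offset":[0,0,1],"rot":[0,0,0]},{"jaw":0,"offset":[0,0,4],"rot":[0,0,0]},{"jaw":0,"offset":[0,0,8],"rot":[0,0,0]},{"jaw":0,"offset":[0,0,12],"rot":[0,0,0]},{"jaw":0,"offset":[0.2,2,15],"rot":[0,0,0]},{"jaw":0,"offset":[0.5,6,16],"rot":[0,0,0]},{"jaw":0,"offset":[1,10,16],"rot":[0,0,0]},{"jaw":0,"offset":[2,14,16],"rot":[0,0,0]},{"jaw":0,"offset":[3,18.5,16],"rot":[0,0,0]},{"jaw":0,"offset":[4,23,16],"rot":[0,0,0]},{"jaw":0,"offset":[5,27.5,16],"rot":[0,0,0]},{"jaw":0,"offset":[6,32,16],"rot":[0,0,0]},{"jaw":0,"offset":[6.5,36,16],"rot":[0,0,0]},{"jaw":0,"offset":[6.8,39.5,16],"rot":[0,0,0]},{"jaw":0,"offset":[6.8,42.5,16],"rot":[0,0,0]},{"jaw":0,"offset":[6.8,43.9,16],"rot":[0,0,0]},{"jaw":0,"offset":[6.8,43.9,16],"rot":[0,0,0]},{"jaw":0,"offset":[6.8,43.9,16],"rot":[0,0,0]}]'
python3 - <<'E'
from h import *
np.set_printoptions(precision=4,suppress=True)
for c in ("wrist","scene"):
    M=ctrl.camera_model(c)
    im,d=ctrl.grab_frame(c)
    crop=im if c=="wrist" else cv2.resize(im[130:290,240:400],None,fx=3.5,fy=3.5)
    cv2.imwrite(f"pics/{c}2.png",crop)
    for r in ctrl.regions_of("flask",c):
        P=cloud(c,d,r["region"],M); print(c,r["p"],r["at"],np.median(P,0),P.min(0),P.max(0))
        P=P[P[:,2]<.215]
        if abs(np.median(P,0)[1]-.156)<.05:
            from scipy.optimize import least_squares
            s=least_squares(lambda q:np.linalg.norm(P-q,axis=1)-.034,np.median(P,0),loss="soft_l1",f_scale=.002);print(" bulb sphere",s.x)
    for r in ctrl.mark_of("cradle_seat",c): print(c,"seat",r["p"],r["at"],ray(c,r["at"],.11,M))
print(ctrl.observe()["tool_pos"])
E
```

```text
t: 9.35
tool_pos: [0.5461, 0.1561, 0.2336]
eef_rot: [[-0.998, 0.061, 0.0], [0.061, 0.998, -0.0], [-0.0, -0.0, -1.0]]
ft_force: [-0.5, 0.1, -0.6]
opening: 0.0247
grip_force: 59.2
wrist 0.94 [70.5, 51.4] [ 0.4254 -0.0553  0.0522] [ 0.3778 -0.1404 -0.002 ] [ 0.4563 -0.0338  0.1147]
wrist 0.8 [249.7, 284.1] [0.5344 0.1556 0.2455] [0.5112 0.0986 0.0676] [0.5818 0.209  0.3074]
 bulb sphere [0.5453 0.1553 0.1863]
scene 0.91 [198.0, 231.2] [ 0.4332 -0.069   0.0539] [ 0.3546 -0.1026 -0.003 ] [ 0.4566 -0.0356  0.1316]
scene 0.84 [169.1, 142.3] [ 0.2667 -0.3112  0.0555] [ 0.1189 -0.3581 -0.0025] [ 0.2897 -0.2817  0.1355]
scene 0.58 [185.3, 323.6] [0.5578 0.1511 0.2113] [ 0.346   0.1198 -0.002 ] [0.5813 0.1852 0.2986]
 bulb sphere [0.5442 0.1548 0.187 ]
scene seat 0.83 [208.9, 322.5] [0.5465 0.1617 0.11  ]
[0.5463 0.1557 0.2334]
```

View pics/wrist2.png

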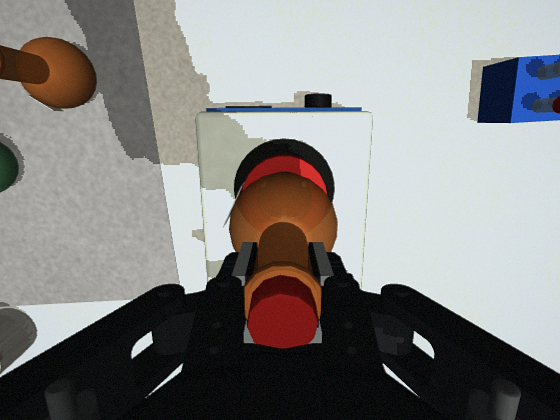

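View pics/scene2.png

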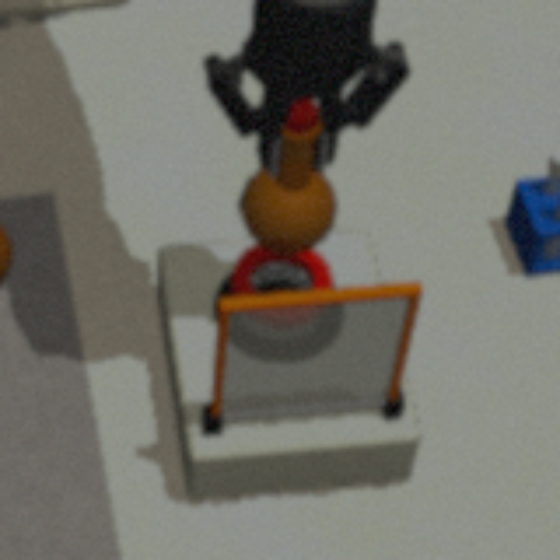

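Both views show the flask upright in the grip, centred over the red ring, with the guard standing upright. The fitted bulb centre is within 1–2 mm of the ring axis. Lowering.

```bash
python3 -m inch '[{"jaw":0,"offset":[0,0.1,-1],"rot":[0,0,0]},{"jaw":0,"offset":[0,0.1,-2],"rot":[0,0,0]},{"jaw":0,"offset":[0,0.1,-3],"rot":[0,0,0]},{"jaw":0,"offset":[0,0.1,-4],"rot":[0,0,0]},{"jaw":0,"offset":[0,0.1,-4.6],"rot":[0,0,0]},{"jaw":0,"offset":[0,0.1,-5],"rot":[0,0,0]},{"jaw":0,"offset":[0,0.1,-5.3],"rot":[0,0,0]},{"jaw":0,"offset":[0,0.1,-5.3],"rot":[0,0,0]},{"jaw":0,"offset":[0,0.1,-5.3],"rot":[0,0,0]}]'
```

```text
t: 10.55
tool_pos: [0.5464, 0.1576, 0.1806]
eef_rot: [[-0.998, 0.061, 0.001], [0.061, 0.998, 0.0], [-0.001, 0.0, -1.0]]
ft_force: [0.8, 0.7, -1.7]
opening: 0.0246
grip_force: 59.1
```

```bash
python3 -m inch '[{"jaw":0,"offset":[0,0,-0.2],"rot":[0,0,0]},{"jaw":0,"offset":[0,0,-0.4],"rot":[0,0,0]},{"jaw":0,"offset":[0,0,-0.4],"rot":[0,0,0]}]'; python3 -m inch '[{"jaw":0,"offset":[0,0,-0.2],"rot":[0,0,0]},{"jaw":0,"offset":[0,0,-0.4],"rot":[0,0,0]},{"jaw":0,"offset":[0,0,-0.4],"rot":[0,0,0]}]'
```

```text
t: 10.85
tool_pos: [0.5465, 0.1576, 0.1766]
eef_rot: [[-0.998, 0.061, 0.001], [0.061, 0.998, 0.0], [-0.001, 0.0, -1.0]]
ft_force: [1.5, -0.5, 4.5]
opening: 0.0248
grip_force: 59.2
t: 11.15
tool_pos: [0.5466, 0.1576, 0.1727]
eef_rot: [[-0.998, 0.061, 0.001], [0.061, 0.998, 0.0], [-0.001, 0.0, -1.0]]
ft_force: [0.5, -0.6, 5.6]
opening: 0.0249
grip_force: 59.4
```

```bash
python3 -m inch '[{"jaw":0,"offset":[0,0,-0.2],"rot":[0,0,0]},{"jaw":0,"offset":[0,0,-0.35],"rot":[0,0,0]},{"jaw":0,"offset":[0,0,-0.35],"rot":[0,0,0]}]'
cat > f.py <<'E'
from h import *
np.set_printoptions(precision=4,suppress=True)
F=[];Z=[]
for c in ("top","scene","wrist","top","scene","wrist"):
    M=ctrl.camera_model(c)
    im,d=ctrl.grab_frame(c);s=ctrl.observe();F.append(s["ft_force"]);Z.append(s["tool_pos"])
    H,S,V=cv2.split(cv2.cvtColor(im,cv2.COLOR_BGR2HSV))
    red=((H<5)|(H>174))&(S>120)&(V>60)
    P=cloud(c,d,red,M);r=np.hypot(P[:,0]-.545,P[:,1]-.1564)
    k=(r>.025)&(r<.036)&(P[:,2]>.08)&(P[:,2]<.125)
    print(c,"ring pts",k.sum(),np.percentile(P[k,2],[10,50,90]) if k.sum() else "")
    cv2.imwrite(f"pics/{c}_f.png",im)
    for r in ctrl.regions_of("flask",c):
        P=cloud(c,d,r["region"],M);P=P[(P[:,2]<.165)&(P[:,2]>.1)&(np.hypot(P[:,0]-.545,P[:,1]-.1564)<.038)]
        if len(P)>60:
            from scipy.optimize import least_squares
            s=least_squares(lambda q:np.linalg.norm(P-q,axis=1)-.034,[.545,.156,.13],loss="soft_l1",f_scale=.002);print(" bulb",s.x,len(P))
print(np.mean(F,0),np.mean(Z,0),ctrl.observe()["t"])
E
python3 f.py; python3 g.py
```

```text
t: 11.45
tool_pos: [0.5467, 0.1576, 0.1695]
eef_rot: [[-0.998, 0.061, 0.002], [0.061, 0.998, 0.0], [-0.002, 0.0, -1.0]]
ft_force: [1.3, -1.6, 8.1]
opening: 0.0248
grip_force: 59.5
top ring pts 19 [0.0994 0.1011 0.1179]
 bulb [0.5447 0.1564 0.1247] 63
scene ring pts 16 [0.0987 0.1008 0.1102]
 bulb [0.5444 0.157  0.124 ] 390
wrist ring pts 926 [0.0972 0.0985 0.0995]
 bulb [0.5461 0.1569 0.123 ] 6069
top ring pts 20 [0.1003 0.1013 0.1192]
scene ring pts 14 [0.0999 0.1008 0.1203]
wrist ring pts 939 [0.097  0.0985 0.0996]
 bulb [0.5461 0.1569 0.123 ] 6063
[ 0.6422 -0.447   7.7747] [0.5467 0.1576 0.1697] 12.05
scene bar x 0.003399469262803759 z 0.13910544490183574 theta 1.5440987146414373 542
top bar x -0.00213525939839717 z 0.13893305193740485 theta 1.553849614612432 114
```

The estimates of the sink agree on 10–11 mm, with 7.8 N of push. I lower about 1.2 mm more.

```bash
python3 -m inch '[{"jaw":0,"offset":[0,0,-0.12],"rot":[0,0,0]},{"jaw":0,"offset":[0,0,-0.12],"rot":[0,0,0]},{"jaw":0,"offset":[0,0,-0.12],"rot":[0,0,0]}]'; python3 f.py
```

```text
t: 12.45
tool_pos: [0.5468, 0.1576, 0.1685]
eef_rot: [[-0.998, 0.061, 0.002], [0.061, 0.998, 0.0], [-0.002, 0.0, -1.0]]
ft_force: [0.8, -0.5, 7.6]
opening: 0.0244
grip_force: 59.6
top ring pts 22 [0.0978 0.0998 0.1184]
 bulb [0.5442 0.1565 0.1234] 62
scene ring pts 17 [0.0967 0.0994 0.1183]
 bulb [0.544  0.1572 0.1235] 383
wrist ring pts 926 [0.0962 0.0974 0.0984]
 bulb [0.5462 0.1569 0.122 ] 6061
top ring pts 21 [0.0983 0.0998 0.1179]
scene ring pts 16 [0.0971 0.0992 0.1088]
 bulb [0.5445 0.1573 0.1229] 371
wrist ring pts 932 [0.0961 0.0974 0.0985]
 bulb [0.5462 0.1569 0.122 ] 6052
[ 0.6994 -1.0899  8.3739] [0.5468 0.1576 0.1686] 13.05
```

View pics/scene_f.png

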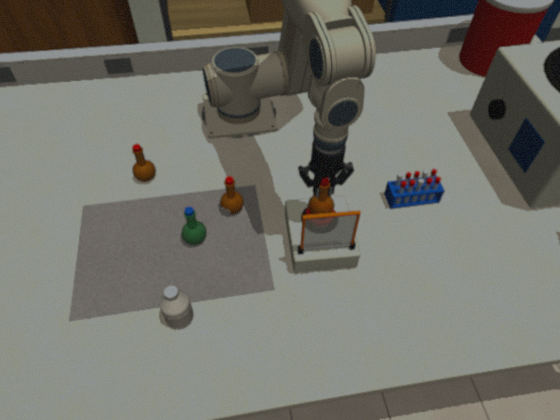

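The scene view shows the flask held upright in the ring at (205,320), the guard upright, and the green flask, rack and bottle where they were. The ring has sunk about 12 mm at 8.4 N.

```bash
python3 -c "
from workcell import ctrl
print(ctrl.sign_off())"
```

```text
the job is handed in; nothing more can be done
None
```

I handed the job in with the guard folded upright (about 1.57 rad), then the amber flask seated in the cradle, still held and pressed about 12 mm down at 8.4 N; the green flask, tube rack and white bottle were left untouched.

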